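Push a toy's cover out over the edge camera and take its picture

TASK

On the toy-repair table, push the orange toy cover along the raised ledge towards the end where the white edge camera stands, until about a third of its length (some 4 cm) sticks out past that end of the ledge over the camera, still lying flat and straight along the ledge. Then press the camera's red button fully down and let it come up again. Only push and press with the fingers: do not lift the cover, do not press the button before the cover is in place, and leave everything else on the table where it is.

Things in the scene. Friction and masses are not known exactly. Their poses are not given: they have to be found in the camera images.
- cover: the orange toy cover: a flat rigid plate 120 mm long (its y axis), 96 mm wide (its x axis) and 6 mm thick, with yellow painted-looking ribs and four dark screw spots on top (about 1 mm high, nothing to push on), about 60 to 130 g, loose, lying on the ledge with its length roughly along the ledge. Origin: centre of its underside, z up.
- ledge: the ledge: a fixed plywood riser shelf 280 mm long (its y axis), 150 mm deep (its x axis, +x away from the robot), its flat top 70 mm above the table. Along its back (+x) edge runs an aluminium strip 8 mm wide that stands 10 mm above the top; its front and both ends are open. Origin: on the table under the centre of the shelf, z up; so its ends are at y = +140 and -140 mm in its own frame.
- edgecam: the edge camera: a fixed flat white box 200 mm (its x axis) by 80 mm (its y axis) by 30 mm high with a round dark-rimmed glass lens on top at its back (+x) half and a red button in a grey housing at its front half. It stands close beside one end of the ledge, either the left (+y) or the right (-y) one, turned like the ledge. Origin: centre of its underside.
- shutter_top (a point): centre of the top face of the camera's red button (28 mm across), which is pressed straight down.
- shutter (a joint): how far the red button is pressed, in m: 0 is up, 0.006 is fully down; it springs back up. Fully down takes about 4 N.
- sponge: a fixed low yellow tray with a sponge, 120 x 80 mm and 22 mm high, turned like the ledge, beside the ledge end opposite the camera. Origin: centre of its underside. Not to be used.
- glue: small white glue bottle with a yellow cap, 28 mm across, 55 mm tall, standing on the table just in front of the ledge's middle. Origin: centre of its underside. To be left alone.
- driver: red screwdriver lying on the right of the table, pointing away from the robot. To be left alone.
- driver2: blue screwdriver lying on the right of the table. To be left alone.
- mug: white mug, 76 mm across, 90 mm tall, standing on the left of the table. Origin: centre of its underside. To be left alone.
- speaker: black loudspeaker disc, 44 mm across, 12 mm high, beyond the ledge. Origin: centre of its underside. To be left alone.
- jar: screw jar, 52 mm across, 60 mm tall, on the left of the table. Origin: centre of its underside. To be left alone.
Not all that is in view belongs to the job. Of the things like the cover, leave any that is grey; of the rest the smaller one is meant.

How it is judged (in metres and radians):
On the way, in this order (a step that is already met when the one before it is completed fails the run):
1. the cover sticks out past the camera's end of the ledge by 28 to 52 mm, flat and straight, and has come to rest, with the button up (((y of cover in the frame of ledge between 0.108 and 0.132 m and y of edgecam in the frame of ledge between 0 and 9 m) or (y of cover in the frame of ledge between -0.132 and -0.108 m and y of edgecam in the frame of ledge between -9 and -0 m)) and z of cover in the frame of ledge between 0.066 and 0.075 m and x of cover in the frame of ledge above -0.05 m and angle between the y axis of cover and the y axis of ledge, either way round below 0.2 rad and angle between cover's own z axis and vertical below 0.06 rad and linear speed of cover below 0.01 m/s and value of joint shutter below 0.002 m), for 0.2 s.
2. the button is pressed down at least 4.5 mm with the cover in place (((y of cover in the frame of ledge between 0.108 and 0.132 m and y of edgecam in the frame of ledge between 0 and 9 m) or (y of cover in the frame of ledge between -0.132 and -0.108 m and y of edgecam in the frame of ledge between -9 and -0 m)) and z of cover in the frame of ledge between 0.066 and 0.075 m and x of cover in the frame of ledge above -0.05 m and angle between the y axis of cover and the y axis of ledge, either way round below 0.2 rad and angle between cover's own z axis and vertical below 0.06 rad and value of joint shutter above 0.0045 m), for 0.02 s.
At the end, for the whole second after the job is handed in: The cover lies flat (within about 3 degrees) on the ledge, straight along it within 0.2 rad, its middle no more than 50 mm in front of the ledge's middle line, sticking out 28 to 52 mm past the end beside the camera, at rest; the button has been pressed and is up again (below 1.5 mm) (((y of cover in the frame of ledge between 0.108 and 0.132 m and y of edgecam in the frame of ledge between 0 and 9 m) or (y of cover in the frame of ledge between -0.132 and -0.108 m and y of edgecam in the frame of ledge between -9 and -0 m)) and z of cover in the frame of ledge between 0.066 and 0.075 m and x of cover in the frame of ledge above -0.05 m and angle between the y axis of cover and the y axis of ledge, either way round below 0.2 rad and angle between cover's own z axis and vertical below 0.06 rad and linear speed of cover below 0.01 m/s and value of joint shutter below 0.0015 m); the robot touches nothing.
It fails at once if the cover is lifted off the ledge (more than 12 mm) or tipped (z of cover in the frame of ledge above 0.082 m or angle between cover's own z axis and vertical above 0.25 rad).
It fails at once if the button is pressed before the cover is in place (value of joint shutter above 0.0045 m and not (((y of cover in the frame of ledge between 0.108 and 0.132 m and y of edgecam in the frame of ledge between 0 and 9 m) or (y of cover in the frame of ledge between -0.132 and -0.108 m and y of edgecam in the frame of ledge between -9 and -0 m)) and z of cover in the frame of ledge between 0.066 and 0.075 m and x of cover in the frame of ledge above -0.05 m and angle between the y axis of cover and the y axis of ledge, either way round below 0.2 rad and angle between cover's own z axis and vertical below 0.06 rad)).
It fails at once if a bystander is moved by more than 20 mm (distance of any of glue, driver, driver2, mug, speaker, jar from where it was at the start of the episode above 0.02 m).
It also fails if it takes over 48 s, if anything falls off the work surface, if the arm or the gripper's body presses on something with over 40 N, if the wrist force passes 120 N, or if a joint passes its speed limit or range.

ROBOT

A 6-joint arm with a two-finger parallel gripper is mounted at the origin on the work surface. World frame = base frame: x ahead of the robot, y to its left, z up, the work surface at z = 0. Lengths are in m, angles in degrees, forces in N, time in s.
With the tool pointing down it reaches from about 0.35 to 0.95 m from the base axis. Payload 17.4 kg.
Tool frame: the origin (TCP) lies at the very end of the fingers, on their centre line; the grasp point (between the pads) lies 19 mm behind it (arm.grip_depth is the distance from the TCP to the grasp point, in m); z points along the fingers, y is the direction in which the jaws open and shut (so a half turn about z gives the same grasp; the last joint's range is limited). The gripper opens to 93 mm and grips with 3 to 60 N. Pads are 15 mm wide; open, the fingers measure 128 mm over their backs; the gripper's body (75 mm by 188 mm) begins 65 mm behind the grasp point.
Start: joints at [74.725, 6.646, 82.598, -0, 90.757, -2.166], TCP at [0.153, 0.657, 0.219] pointing down, gripper open.
Joint ranges: [-162.19, 162.19], [-47.58, 125.68], [4.15, 143.07], [-65.23, 245.23], [0.69, 171.88], [-170.13, 170.13]. Speed limits (degrees/s): [108.29, 108.29, 127.2, 180, 180, 180].

INTERFACE

Orientations are given as a 3x3 rotation matrix whose columns are the frame's x, y, z axes.
In Python, from plant import arm, imaging gives the robot as it stands.
- The arm moves only by the tool servo_tool, never from a script. Its argument "rows" is a list that holds one entry, the list of rows, each a list of 7 numbers: the gripper's target within -1 to 1 (fully open at 1, half-way at 0, shut at -1), then the shift along the world's x, y, z in mm, then the turn, a rotation vector about the world's x, y, z in rad. In form: [[[jaw, dx, dy, dz, wx, wy, wz], ...]]. A call has 1 to 20 rows; each row shifts and turns the commanded pose from where the row before left it; what a row does not reach is not made up. A row lasts 1/8 s, in which the tool goes at most 62.5 mm and 10.7 degrees, less where a joint would pass 70% of its speed; a pose out of reach is approached as far as the arm can. A call is refused whole if a number of a shift passes 62.5 or a number of a turn 0.188, either way. A call with a gripper value outside its range is refused whole. The fingers move at their own pace and stop on an object; "grip_force" is the grip in N (left out, the last holds). Time passes only in rows, so rows that do not move let the fingers close. It gives the time, the measured TCP pose, the force and the opening at its end, in the units of the state.
- arm.get_state(): the state, without advancing time (a new reading comes with each control period).
- imaging.read_camera(name): name is "side" or "top" or "wrist"; returns (picture, depth): 420x560x3 uint8, red, green, blue; 420x560 float32, m along the optical axis (not along the pixel's ray), 0 where there is no reading.
- imaging.camera_params(name): a dict with "mtx" (3x3 intrinsics, pixels), "R" (3x3) and "t" (3): a world point X has camera coordinates R X + t. Camera axes: x right, y down, z forward; pixel columns grow to the right and rows downward; lengths in m; the calibration is good to about 2 mm. A picture is of the moment at which its call begins: read the wrist's pose just before it. camera_params takes no time and is no camera call; for the wrist camera it gives the pose at the moment of the call.
- arm.job_done(): hands the job in, once; it reports no verdict.
The state is a dict: "t": time; "q": joint angles; "joint_vel": joint speeds; "joint_torque": joint torques, N m; "tcp_pos": TCP position; "ee_rot": TCP orientation; "force": force on the tool from outside, world axes, zero at the start; "moment": the same for the moment, N m; "finger_gap": opening from 0.0 (shut) to 1.0 (fully open).
Only numpy, scipy, OpenCV 4.12 (cv2) and the standard library are available. Lean on these libraries where they do the work, as an engineer would, in place of code of your own. Each camera call takes 0.05 s, during which the arm holds its last target.

## Working session

There is one attempt and no reset: what is moved stays moved. The work goes in short steps, Python scripts to look and compute and a tool call to move; the robot and the scene stay as the last step left them, time stands still between calls to the robot, and variables do not carry over. Pictures are saved under pics/ and viewed, and the job is handed in when it is done.

Besides the shell and the picture viewer there is one more tool, called after "Request:" as a command line: name --argument value ..., lists and objects as JSON in quotes. servo_tool: Moves the arm, as the interface text tells. Its arguments: {"type":"object","properties":{"rows":{"type":"array","items":{"type":"array","items":{"type":"array","items":{"type":"number"}}}},"grip_force":{"type":"number"}},"required":["rows"]}

```bash
mkdir -p pics; ls
cat > h.py <<'E'
import numpy as np,cv2
from plant import arm, imaging
def snap(n,f):
    p=imaging.camera_params(n); im,d=imaging.read_camera(n)
    cv2.imwrite(f'pics/{f}.png',im[:,:,::-1]); np.savez(f'pics/{f}.npz',im=im,d=d,K=p['mtx'],R=p['R'],t=p['t'])
    return im,d,p
def load(f): return np.load(f'pics/{f}.npz')
def cast(s,u,v,z):
    K,R,t=s['K'],s['R'],s['t']; r=R.T@np.linalg.inv(K)@np.array([u,v,1.]); c=-R.T@t
    return c+r*(z-c[2])/r[2]
def cloud(s):
    d=s['d'];v,u=np.mgrid[:d.shape[0],:d.shape[1]]
    P=np.stack([u*d,v*d,d],-1)@np.linalg.inv(s['K']).T
    return (P-s['t'])@s['R']
E
python3 - <<'E'
from h import *
snap('top','top0'); snap('side','side0')
s=arm.get_state();print(s['t'],s['tcp_pos'],s['force'],s['finger_gap']);print(s['ee_rot'])
E
```

```text
pics
0.1 [0.1530679  0.65722503 0.21798995] [ 0.45908017 -0.4325929   0.40202653] 0.9990081782046558
[[-9.73933184e-01  2.26834892e-01 -2.92314678e-04]
 [ 2.26835072e-01  9.73932674e-01 -9.98112602e-04]
 [ 5.82880527e-05 -1.03840221e-03 -9.99999459e-01]]
```

View pics/top0.png

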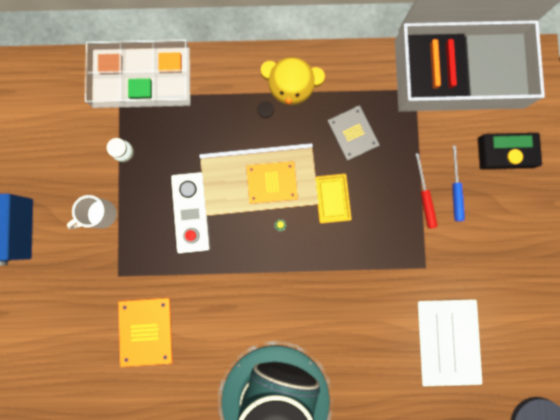

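View pics/side0.png

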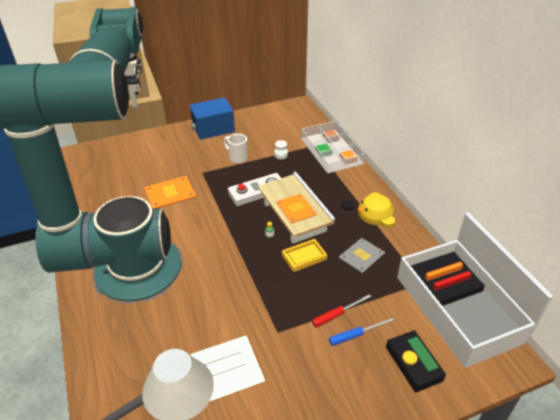

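The top view shows the ledge at about (258,180) px, with the cover on it at (272,182). The white camera stands at its left (+y) end at (190,213), with the red button at (191,236), and the glue is at (280,225). The larger orange decoy is at (145,332). Next I'll measure these.

```bash
python3 - <<'E'
from h import *
s=load('top0');P=cloud(s);im=s['im'];hsv=cv2.cvtColor(im,cv2.COLOR_RGB2HSV)
def rect(m,roi,z,name):
    M=np.zeros(m.shape,np.uint8);x0,y0,x1,y1=roi;M[y0:y1,x0:x1]=m[y0:y1,x0:x1]*255
    c=max(cv2.findContours(M,0,2)[0],key=cv2.contourArea)
    W=np.array([cast(s,u,v,z)[:2] for u,v in c[:,0]],np.float32)
    (cx,cy),(w,h),a=cv2.minAreaRect(W)
    zz=P[...,2][M>0]
    print(name,'c',round(cx,4),round(cy,4),'size',round(w,4),round(h,4),'ang',round(a,2),'zmed',np.round(np.percentile(zz,[10,50,90]),3), 'px',cv2.contourArea(c))
    return W
H,S,V=[hsv[...,i] for i in range(3)]
Z=P[...,2]
print('cover px hsv',hsv[170,255],hsv[182,272],'wood',hsv[180,220],'btn',hsv[236,191],'table z',Z[250,250], 'led z',Z[180,220])
orange=(H>8)&(H<32)&(S>190)&(V>150)
rect(orange,(240,150,302,215),0.076,'cover')
rect((Z>0.06)&(Z<0.095),(195,135,325,225),0.07,'ledge')
rect((Z>0.018)&(Z<0.055),(165,165,212,260),0.03,'cam')
rect(((H<6)|(H>174))&(S>150),(175,220,210,250),0.04,'btn')
rect((Z>0.012)&(Z<0.1),(265,212,295,235),0.05,'glue')
rect((H>22)&(H<35)&(S>150),(310,165,360,230),0.022,'sponge')
E
python3 - <<'E'
import cv2
im=cv2.imread('pics/top0.png')[135:265,160:360];cv2.imwrite('pics/top0z.png',cv2.resize(im,None,fx=4,fy=4,interpolation=2))
E
```

```text
cover px hsv [ 22 179 253] [ 26 176 253] wood [ 21  89 233] btn [  2 192 252] table z 0.0011819646055085474 led z 0.06903701635958175Traceback (most recent call last):
  File "<stdin>", line 15, in <module>
  File "<stdin>", line 5, in rect
ValueError: max() iterable argument is empty
```

View pics/top0z.png

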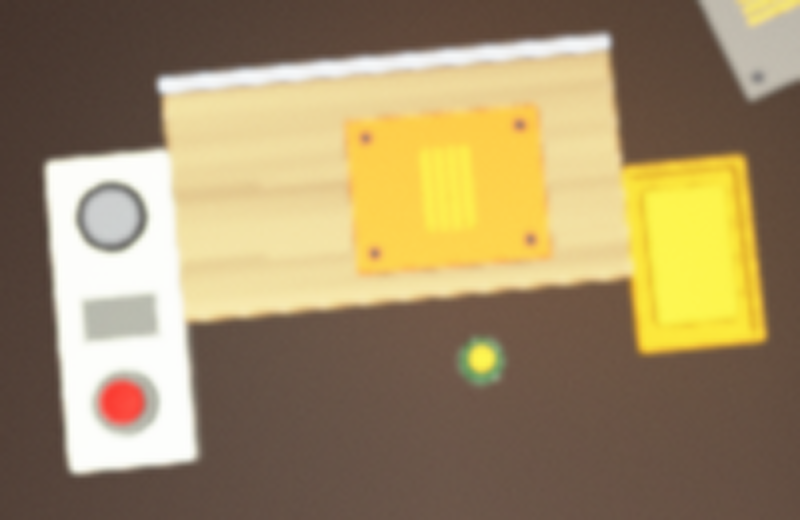

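Run:
```python
from h import *
s=load('top0');P=cloud(s);im=s['im'];hsv=cv2.cvtColor(im,cv2.COLOR_RGB2HSV)
def rect(m,roi,z,name):
    M=np.zeros(m.shape,np.uint8);x0,y0,x1,y1=roi;M[y0:y1,x0:x1]=m[y0:y1,x0:x1]*255
    c=max(cv2.findContours(M,0,2)[0],key=cv2.contourArea)
    W=np.array([cast(s,u,v,z)[:2] for u,v in c[:,0]],np.float32)
    (cx,cy),(w,h),a=cv2.minAreaRect(W)
    zz=P[...,2][M>0]
    print(name,'c',round(cx,4),round(cy,4),'size',round(w,4),round(h,4),'ang',round(a,2),'z',np.round(np.percentile(zz,[10,50,90]),3)); print(cv2.boxPoints(((cx,cy),(w,h),a)).round(3).tolist())
H,S,V=[hsv[...,i] for i in range(3)]
Z=P[...,2]
rect((S>140)&(H<32)&(V>150),(240,150,302,215),0.076,'cover')
rect((Z>0.06)&(Z<0.095),(195,135,325,225),0.07,'ledge')
rect((Z>0.018)&(Z<0.055),(165,165,212,260),0.03,'cam')
rect(((H<6)|(H>174))&(S>130),(175,220,210,250),0.04,'btn')
rect((Z>0.012)&(Z<0.1),(265,212,295,235),0.05,'glue')
rect((S>130),(270,215,290,235),0.055,'gluecap')
rect((H>22)&(H<35)&(S>150),(316,165,360,230),0.022,'sponge')
b=cast(s,190.5,236,0.04);print(b)
print(Z[225:246,191].round(3))
```

```text
cover c 0.5454 -0.0056 size 0.0962 0.12 ang 3.6 z [0.074 0.076 0.079]
[[0.49399998784065247, 0.050999999046325684], [0.5009999871253967, -0.06800000369548798], [0.597000002861023, -0.06199999898672104], [0.5899999737739563, 0.05700000002980232]]
ledge c 0.5539 0.0267 size 0.1531 0.2798 ang 4.32 z [0.068 0.072 0.078]
[[0.46700000762939453, 0.1599999964237213], [0.4880000054836273, -0.11900000274181366], [0.640999972820282, -0.10700000077486038], [0.6200000047683716, 0.1720000058412552]]
cam c 0.4794 0.205 size 0.1996 0.0817 ang 4.27 z [0.028 0.031 0.036]
[[0.37700000405311584, 0.23800000548362732], [0.382999986410141, 0.15700000524520874], [0.5820000171661377, 0.1720000058412552], [0.5759999752044678, 0.2529999911785126]]
btn c 0.4208 0.2034 size 0.0252 0.0247 ang 43.98 z [0.05  0.052 0.055]
[[0.40299999713897705, 0.20399999618530273], [0.41999998688697815, 0.1860000044107437], [0.43799999356269836, 0.2029999941587448], [0.42100000381469727, 0.22100000083446503]]
glue c 0.4395 -0.0242 size 0.0251 0.0251 ang 88.51 z [0.031 0.036 0.056]
[[0.4269999861717224, -0.035999998450279236], [0.4519999921321869, -0.03700000047683716], [0.4519999921321869, -0.012000000104308128], [0.4269999861717224, -0.010999999940395355]]
gluecap c 0.4418 -0.0242 size 0.015 0.015 ang 88.49 z [0.035 0.054 0.056]
[[0.4339999854564667, -0.03099999949336052], [0.4490000009536743, -0.03200000151991844], [0.4490000009536743, -0.017000000923871994], [0.4339999854564667, -0.01600000075995922]]
sponge c 0.5072 -0.1624 size 0.1184 0.0788 ang 4.32 z [0.005 0.017 0.022]
[[0.4449999928474426, -0.12800000607967377], [0.45100000500679016, -0.20600000023841858], [0.5690000057220459, -0.19699999690055847], [0.5630000233650208, -0.11900000274181366]]
[0.41819634 0.20218213 0.04      ]
[0.029 0.032 0.041 0.043 0.045 0.049 0.052 0.051 0.051 0.052 0.054 0.051
 0.052 0.049 0.054 0.052 0.044 0.039 0.04  0.042 0.034]
```

Request:
servo_tool --rows '[[[0, 28.5, -53.4, 0, 0, 0, -0.0905], [0, 28.5, -53.4, 0, 0, 0, -0.0905], [0, 28.5, -53.4, 0, 0, 0, -0.0905], [0, 28.5, -53.4, 0, 0, 0, -0.0905], [0, 28.5, -53.4, 0, 0, 0, -0.0905], [0, 28.5, -53.4, 0, 0, 0, -0.0905], [0, 28.5, -53.4, 0, 0, 0, -0.0905], [0, 28.5, -53.4, 0, 0, 0, -0.0905], [0, 28.5, -53.4, 0, 0, 0, -0.0905], [0, 28.5, -53.4, 0, 0, 0, -0.0905], [0, 28.5, -53.4, 0, 0, 0, -0.0905], [0, 28.5, -53.4, 0, 0, 0, -0.0905], [0, 28.5, -53.4, 0, 0, 0, -0.0905], [0, 28.5, -53.4, 0, 0, 0, -0.0905], [0, 0, 0, 0, 0, 0, 0], [0, 0, 0, 0, 0, 0, 0]]]'

```text
t: 2.1
tcp_pos: [0.5518, -0.0899, 0.2182]
ee_rot: [[-0.075, 0.997, -0.001], [0.997, 0.075, 0.0], [0.001, -0.001, -1.0]]
force: [-0.0, 0.6, -0.6]
finger_gap: 0.501
```

Request:
servo_tool --rows '[[[0, 0, 0, -30, 0, 0, 0], [0, 0, 0, -30, 0, 0, 0], [0, 0, 0, -30, 0, 0, 0], [0, 0, 0, -23, 0, 0, 0], [0, 0, 0, 0, 0, 0, 0], [0, 0, 0, 0, 0, 0, 0]]]'

```text
t: 2.85
tcp_pos: [0.5524, -0.0896, 0.1071]
ee_rot: [[-0.076, 0.997, 0.001], [0.997, 0.076, -0.0], [-0.0, 0.001, -1.0]]
force: [0.6, 0.9, 0.1]
finger_gap: 0.501
```

Run:
```python
from h import *
print(arm.get_state()['tcp_pos'])
im,d,p=snap('wrist','w1');snap('top','t1');a=load('t1')['im']
cv2.imwrite('pics/w1t1.png',np.hstack([im,a])[:,:,::-1][:, :].copy() if 0 else cv2.resize(np.hstack([im,a])[:,:,::-1],(800,300)))
```

```text
[ 0.55238876 -0.0895544   0.10705271]
```

View pics/w1t1.png

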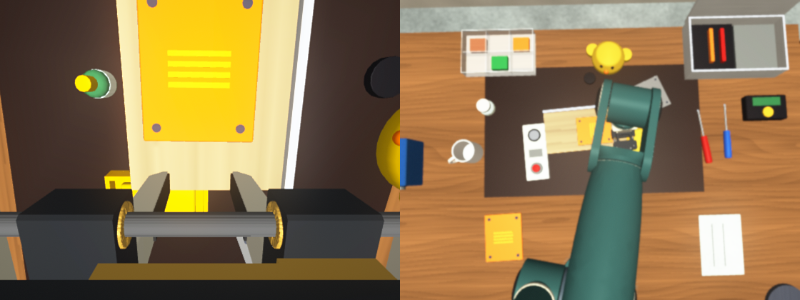

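The wrist view shows the cover's rear edge at about row 193 and the fingers centred behind it. The glue, at (135,115), is clear of them. I'll measure the cover from the wrist view as a cross-check.

```bash
cat > m.py <<'E'
from h import *
import sys
L=np.array([0.554,0.0267]);Y=np.array([-0.0753,0.9972]);X=np.array([0.9972,0.0753])
def loc(p): d=np.asarray(p)[:2]-L; return np.round([d@X,d@Y],4)
def cover(f):
    s=load(f);hsv=cv2.cvtColor(s['im'],cv2.COLOR_RGB2HSV);H,S,V=[hsv[...,i] for i in range(3)]
    M=((H<25)&(H>8)&(S>175)&(V>150)).astype(np.uint8)*255
    Z=cloud(s)[...,2];M[(Z<0.064)|(Z>0.09)]=0
    M=cv2.morphologyEx(M,cv2.MORPH_CLOSE,np.ones((9,9)))
    M=cv2.morphologyEx(M,cv2.MORPH_OPEN,np.ones((5,5)))
    c=max(cv2.findContours(M,0,2)[0],key=cv2.contourArea)
    W=np.array([loc(cast(s,u,v,0.076)) for u,v in c[:,0]],np.float32)
    print(f,'local rect',cv2.minAreaRect(W),'x',W[:,0].min(),W[:,0].max(),'y',W[:,1].min(),W[:,1].max())
    return W
if __name__=='__main__':
    for f in sys.argv[1:]: cover(f)
E
python3 - <<'E'
from m import *
cover('w1');s=load('w1');print(loc(arm.get_state()['tcp_pos']))
Z=cloud(s);print(Z[100,300],Z[230,250])
E
```

```text
w1 local rect ((-0.01249469444155693, -0.03458726778626442), (0.10865350067615509, 0.09443501383066177), 89.34214782714844) x -0.0602 0.0352 y -0.0892 0.0192
[-0.0102 -0.1162]
[ 0.55642803 -0.00467612  0.074173  ] [ 0.5313649  -0.08814273  0.06800204]
```

Request:
servo_tool --rows '[[[0, 0, 0, -12, 0, 0, 0], [0, 0, 0, -12, 0, 0, 0], [0, 0, 0, -6, 0, 0, 0], [0, 0, 0, -4, 0, 0, 0], [0, 0, 0, 0, 0, 0, 0], [0, 0, 0, 0, 0, 0, 0]]]'

```text
t: 3.7
tcp_pos: [0.5523, -0.0902, 0.072]
ee_rot: [[-0.075, 0.997, 0.0], [0.997, 0.075, -0.0], [-0.0, 0.0, -1.0]]
force: [-0.4, -0.1, 0.0]
finger_gap: 0.502
```

Request:
servo_tool --rows '[[[0, -0.4, 5, 0.5, 0, 0, 0], [0, -0.4, 5, 0, 0, 0, 0], [0, -0.4, 5, 0, 0, 0, 0], [0, -0.4, 5, 0, 0, 0, 0], [0, -0.4, 5, 0, 0, 0, 0], [0, -0.4, 5, 0, 0, 0, 0], [0, -0.4, 5, 0, 0, 0, 0], [0, -0.4, 5, 0, 0, 0, 0], [0, 0, 0, 0, 0, 0, 0], [0, 0, 0, 0, 0, 0, 0]]]'

```text
t: 4.95
tcp_pos: [0.5488, -0.0501, 0.072]
ee_rot: [[-0.075, 0.997, -0.0], [0.997, 0.075, 0.0], [0.0, -0.0, -1.0]]
force: [0.4, -0.5, 0.4]
finger_gap: 0.501
```

Run:
```python
from m import *
im,d,p=snap('wrist','w2');cover('w2');st=arm.get_state();print(st['tcp_pos'],loc(st['tcp_pos']))
```

```text
w2 local rect ((-0.013300001621246338, -0.00845000147819519), (0.11169999837875366, 0.094200000166893), 90.0) x -0.0604 0.0338 y -0.0643 0.0474
[ 0.54885711 -0.05019029  0.0720384 ] [-0.0109 -0.0763]
```

View pics/w2.png

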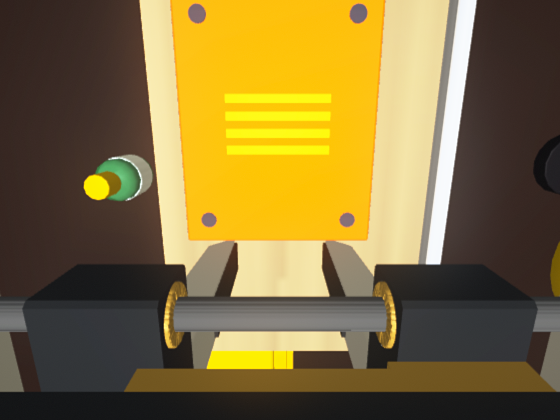

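The fingers are on the cover, and it is moving straight. The rear edge is at row 240, about 11 mm ahead of the TCP.

Request:
servo_tool --rows '[[[0, -0.4, 5, 0, 0, 0, 0], [0, -0.4, 5, 0, 0, 0, 0], [0, -0.4, 5, 0, 0, 0, 0], [0, -0.4, 5, 0, 0, 0, 0], [0, -0.4, 5, 0, 0, 0, 0], [0, -0.4, 5, 0, 0, 0, 0], [0, -0.4, 5, 0, 0, 0, 0], [0, -0.4, 5, 0, 0, 0, 0], [0, -0.4, 5, 0, 0, 0, 0], [0, -0.4, 5, 0, 0, 0, 0], [0, -0.4, 5, 0, 0, 0, 0], [0, -0.4, 5, 0, 0, 0, 0], [0, -0.4, 5, 0, 0, 0, 0], [0, -0.4, 5, 0, 0, 0, 0], [0, -0.4, 5, 0, 0, 0, 0], [0, -0.4, 5, 0, 0, 0, 0], [0, -0.4, 5, 0, 0, 0, 0], [0, -0.4, 5, 0, 0, 0, 0], [0, -0.4, 5, 0, 0, 0, 0], [0, -0.4, 5, 0, 0, 0, 0]]]'

```text
t: 7.5
tcp_pos: [0.5409, 0.0502, 0.0722]
ee_rot: [[-0.075, 0.997, -0.0], [0.997, 0.075, 0.0], [0.0, -0.0, -1.0]]
force: [0.1, -1.6, -0.5]
finger_gap: 0.503
```

Run:
```python
from m import *
snap('wrist','w3');snap('top','t3');snap('side','s3');cover('w3');st=arm.get_state();print(st['tcp_pos'],loc(st['tcp_pos']))
im=load('t3')['im'][120:280,140:360];im2=load('s3')['im'][140:280,190:380]
cv2.imwrite('pics/v3.png',np.hstack([cv2.resize(im,(412,300)),cv2.resize(im2,(388,300))])[:,:,::-1])
```

```text
w3 local rect ((-0.013650007545948029, 0.09184999018907547), (0.0940999835729599, 0.11229998618364334), 0.0) x -0.0607 0.0334 y 0.0357 0.148
[0.54091576 0.05009565 0.07219982] [-0.0113  0.0243]
```

View pics/w3.png

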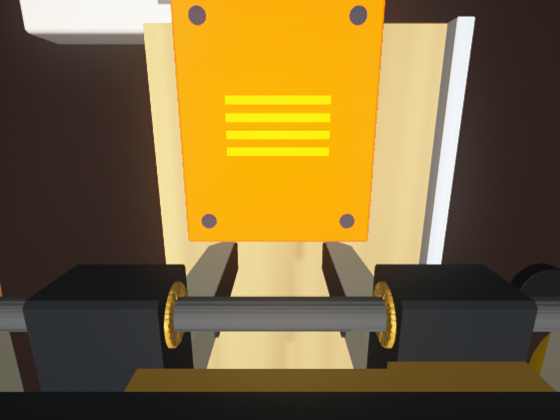

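View pics/v3.png

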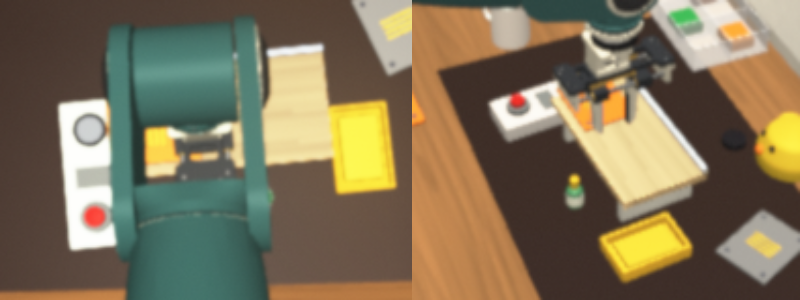

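The wrist view shows the ledge end at row 23 and the cover's rear edge at row 240. Both are in the same image, so I can use their relative distance.

Run:
```python
from m import *
s=load('w3')
for u,v,z in [(155,24,.07),(420,24,.07),(200,240.5,.076),(360,240.5,.076)]: print(u,v,loc(cast(s,u,v,z)))
```

```text
155 24 [-0.0703  0.1401]
420 24 [0.0523 0.1401]
200 240.5 [-0.0546  0.036 ]
360 240.5 [0.0297 0.036 ]
```

Request:
servo_tool --rows '[[[0, -0.4, 5, 0, 0, 0, 0], [0, -0.4, 5, 0, 0, 0, 0], [0, -0.4, 5, 0, 0, 0, 0], [0, -0.3, 4, 0, 0, 0, 0], [0, -0.2, 3, 0, 0, 0, 0], [0, -0.1, 2, 0, 0, 0, 0], [0, 0, 0, 0, 0, 0, 0], [0, 0, 0, 0, 0, 0, 0]]]'

```text
t: 8.65
tcp_pos: [0.5391, 0.0738, 0.0721]
ee_rot: [[-0.075, 0.997, -0.0], [0.997, 0.075, 0.0], [0.0, -0.0, -1.0]]
force: [-0.1, -0.0, 0.1]
finger_gap: 0.501
```

Run:
```python
from m import *
snap('wrist','w4');cover('w4');st=arm.get_state();print(st['tcp_pos'],loc(st['tcp_pos']),st['force'])
```

```text
w4 local rect ((-0.013700000941753387, 0.11585000157356262), (0.11169999837875366, 0.094200000166893), 90.0) x -0.0608 0.0334 y 0.06 0.1717
[0.53911084 0.07378462 0.0721384 ] [-0.0113  0.0481] [-0.25566749  0.67670753  0.47334801]
```

Request:
servo_tool --rows '[[[0, 0.4, -5, 0, 0, 0, 0], [0, 0.7, -10, 0, 0, 0, 0], [0, 0, 0, 15, 0, 0, 0], [0, 0, 0, 30, 0, 0, 0], [0, 0, 0, 45, 0, 0, 0], [-1, 0, 0, 10, 0, 0, 0], [-1, 0, 0, 0, 0, 0, 0]]]'

```text
t: 9.57
tcp_pos: [0.5404, 0.0588, 0.173]
ee_rot: [[-0.075, 0.997, 0.001], [0.997, 0.075, 0.0], [0.0, 0.001, -1.0]]
force: [-0.3, -0.8, -0.0]
finger_gap: 0.337
```

Request:
servo_tool --rows '[[[-1, -30, 20, 0, 0, 0, 0], [-1, -40, 24, 0, 0, 0, 0], [-1, -50, 0, 0, 0, 0, 0], [-1, -50, 0, 0, 0, 0, 0], [-1, -20, 0, 0, 0, 0, 0], [-1, 0, 0, 0, 0, 0, 0], [-1, 0, 0, 0, 0, 0, 0]]]'

```text
t: 10.45
tcp_pos: [0.3506, 0.1028, 0.1716]
ee_rot: [[-0.075, 0.997, -0.001], [0.997, 0.075, -0.0], [-0.0, -0.001, -1.0]]
force: [0.4, 0.4, -0.3]
finger_gap: 0.007
```

Run:
```python
from m import *
st=arm.get_state();print(st['t'],st['tcp_pos'],st['finger_gap'])
im=snap('top','t5')[0];w=snap('wrist','w5')[0];sd=snap('side','s5')[0]
s=load('t5');print('btn',cast(s,190.5,236,.052))
for f in ['t5','w5']:
  try: cover(f)
  except Exception as e: print(e)
cv2.imwrite('pics/v5.png',np.hstack([cv2.resize(im[120:280,140:360],(412,300)),cv2.resize(w,(388,300))])[:,:,::-1])
```

```text
10.45 [0.35060023 0.10277306 0.17158949] 0.006796829705062769
btn [0.41778831 0.19992593 0.052     ]
t5 local rect ((-0.01190297119319439, 0.11864736676216125), (0.11200972646474838, 0.08999814093112946), 86.77547454833984) x -0.0554 0.0353 y 0.0603 0.174
w5 local rect ((-0.014200001955032349, 0.11935000121593475), (0.09880000352859497, 0.11730000376701355), 0.0) x -0.0636 0.0352 y 0.0607 0.178
```

View pics/v5.png

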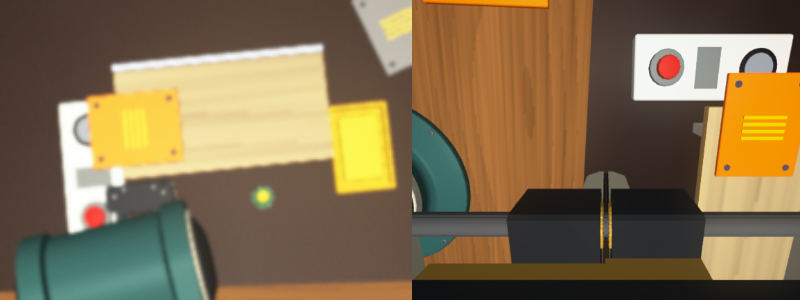

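The cover overhangs the camera by about 40 mm, straight, with its middle at local y ≈ 0.12. Next I'll get the button centre from the wrist view.

Run:
```python
from m import *
s=load('w5');hsv=cv2.cvtColor(s['im'],cv2.COLOR_RGB2HSV);H,S,V=[hsv[...,i] for i in range(3)]
M=(((H<5)|(H>174))&(S>150)&(V>120)).astype(np.uint8)*255;M[:,:300]=0;M[140:]=0
c=max(cv2.findContours(M,0,2)[0],key=cv2.contourArea);(u,v),r=cv2.minEnclosingCircle(c);print(u,v,r)
z=cloud(s)[...,2];print('ztop',np.median(z[int(v)-8:int(v)+8,int(u)-8:int(u)+8]))
for h in(.04,.046,.052): print(cast(s,u,v,h),'diam',2*r*np.linalg.norm(cast(s,u+1,v,h)-cast(s,u,v,h)))
```

```text
370.3311767578125 93.33766174316406 17.293298721313477
ztop 0.05069687149946739
[0.42010723 0.20431162 0.04      ] diam 0.02985431134864818
[0.41857141 0.20370079 0.046     ] diam 0.02924955149843586
[0.41703558 0.20308995 0.052     ] diam 0.028644791648225455
```

Request:
servo_tool --rows '[[[-1, 0, 40, 0, 0, 0, 0], [-1, 20, 40, 0, 0, 0, 0], [-1, 47, 20, 0, 0, 0, 0], [-1, 0, 0, -30, 0, 0, 0], [-1, 0, 0, -40, 0, 0, 0], [-1, 0, 0, -30, 0, 0, 0], [-1, 0, 0, -10, 0, 0, 0], [-1, 0, 0, 0, 0, 0, 0], [-1, 0, 0, 0, 0, 0, 0]]]'

```text
t: 11.72
tcp_pos: [0.4179, 0.203, 0.0634]
ee_rot: [[-0.075, 0.997, 0.001], [0.997, 0.075, 0.001], [0.0, 0.001, -1.0]]
force: [0.1, -0.1, 0.9]
finger_gap: 0.002
```

Run:
```python
from m import *
st=arm.get_state();print(st['t'],st['tcp_pos'],st['force'])
w=snap('wrist','w6')[0];cover('w6');t=snap('side','s6')[0]
cv2.imwrite('pics/v6.png',np.hstack([cv2.resize(t[120:240,190:340],(412,300)),cv2.resize(w,(388,300))])[:,:,::-1])
```

```text
11.725 [0.41788805 0.20303373 0.06343709] [ 0.13970686 -0.11672173  0.87579906]
w6 local rect ((-0.01285000890493393, 0.12915000319480896), (0.07009997963905334, 0.038699984550476074), 0.0) x -0.0479 0.0222 y 0.1098 0.1485
```

View pics/v6.png

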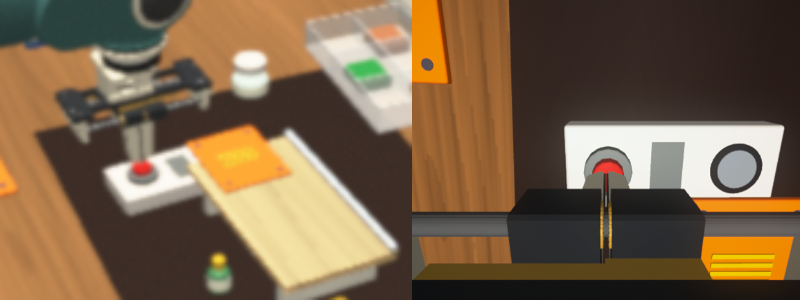

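The closed fingers are centred over the button. Now I'll press slowly.

Request:
servo_tool --rows '[[[-1, 0, 0, -6, 0, 0, 0], [-1, 0, 0, -5, 0, 0, 0], [-1, 0, 0, -2, 0, 0, 0], [-1, 0, 0, -2, 0, 0, 0], [-1, 0, 0, 0, 0, 0, 0]]]'

```text
t: 12.45
tcp_pos: [0.4172, 0.2028, 0.0472]
ee_rot: [[-0.075, 0.997, -0.0], [0.997, 0.075, -0.0], [-0.0, -0.0, -1.0]]
force: [-1.1, 0.7, 3.1]
finger_gap: 0.009
```

Request:
servo_tool --rows '[[[-1, 0, 0, -1, 0, 0, 0], [-1, 0, 0, -1, 0, 0, 0], [-1, 0, 0, 0, 0, 0, 0]]]'

```text
t: 12.82
tcp_pos: [0.4173, 0.2029, 0.046]
ee_rot: [[-0.075, 0.997, 0.0], [0.997, 0.075, 0.0], [0.0, 0.0, -1.0]]
force: [-4.9, -2.8, 14.2]
finger_gap: 0.007
```

At 14 N the button is on its stop, well over the 4 N needed. I'll release it and retreat.

Request:
servo_tool --rows '[[[-1, 0, 0, 0, 0, 0, 0], [-1, 0, 0, 5, 0, 0, 0], [-1, 0, 0, 15, 0, 0, 0], [-1, 0, 0, 40, 0, 0, 0], [-1, 0, 0, 50, 0, 0, 0], [-1, -20, 20, 20, 0, 0, 0], [-1, -30, 50, 0, 0, 0, 0], [-1, -20, 60, 0, 0, 0, 0], [-1, 0, 60, 0, 0, 0, 0], [-1, 0, 60, 0, 0, 0, 0], [-1, 0, 0, 0, 0, 0, 0], [-1, 0, 0, 0, 0, 0, 0]]]'

```text
t: 14.32
tcp_pos: [0.3473, 0.4518, 0.1753]
ee_rot: [[-0.075, 0.997, -0.0], [0.997, 0.075, -0.001], [-0.001, -0.0, -1.0]]
force: [-0.6, -0.8, 0.8]
finger_gap: 0.002
```

Run:
```python
from m import *
st=arm.get_state();print(st['t'],st['tcp_pos'],st['force'],np.abs(st['joint_vel']).max())
w=snap('top','t7')[0];cover('t7');t=snap('side','s7')[0]
s=load('t7');P=cloud(s);print('btn z',np.median(P[233:239,188:194,2]))
hsv=cv2.cvtColor(w,cv2.COLOR_RGB2HSV);
cv2.imwrite('pics/v7.png',np.hstack([cv2.resize(t,(400,300)),cv2.resize(w,(400,300))])[:,:,::-1])
```

```text
14.325 [0.34731345 0.45176591 0.17529583] [-0.64929231 -0.79870123  0.84485398] 1.4946369381866724
t7 local rect ((-0.011845054104924202, 0.11778049170970917), (0.11361340433359146, 0.09002602845430374), 86.94290161132812) x -0.0557 0.0353 y 0.0601 0.174
btn z 0.05240597294420717
```

View pics/v7.png

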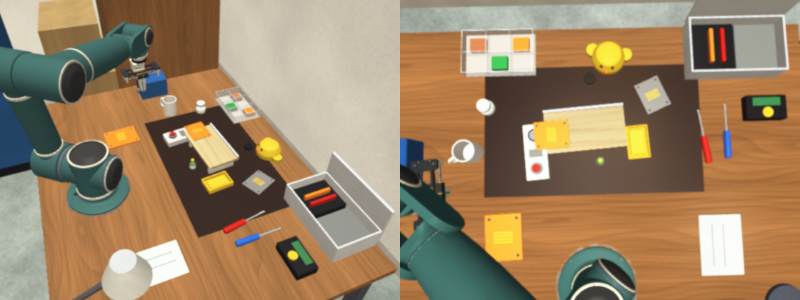

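The cover is in place, the button is back up (z 0.052), the bystanders look unmoved, and the arm is clear.

```bash
python3 -c "
from h import *
print(arm.job_done())"
```

```text
the job is handed in; nothing more can be done
None
```

I pushed the orange cover along the ledge with two half-open fingers, then pressed the camera's red button with the fingers shut and released it. The job was handed in at about 14.4 s of the 48 s allowed; no verdict is reported.

**Cover:** In the last checks its middle was at y ≈ 0.118–0.121 m in the ledge frame, so it sticks out about 40 mm. It was straight within about 3° in the top view, and its middle was about 12 mm in front of the ledge's middle line. The last top view clipped its outline to about 114 × 90 mm. So I trusted the rear edge, which both the wrist and top cameras put at 0.060 m.

**Button:** The press ended at about 14 N against its stop, at TCP height 0.046 m. That suggests 5 to 6 mm of travel. I could not read the joint directly. Its top was back at 0.052 m afterwards, the same as before the press.

**Surroundings:** The arm was clear of everything at the end. By eye, the other things on the table looked unmoved; I did not measure them.

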